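Bolt down a woofer in cross order

TASK

The loudspeaker on the bench lies on its back, its woofer plate held by four thumb nuts that are still loose. Tighten each nut clockwise by about a quarter turn, until its bar lies straight across the cabinet's long direction, in cross order so that the plate is drawn down evenly: the red nut first, then the one diagonally opposite, then the other two, one after the other in either order. Let go of the nuts when done.

Things in the scene. Friction and masses are not known exactly. Their poses are not given: they have to be found in the camera images.
- nut_red_grip (a point): Red thumb nut, tightened first, at (-68, +68) mm in the speaker's x, y. An upright bar 44 long, 10 thick, 30 mm high on a round steel foot 24 mm across, 6 mm high, standing on the plate. Point: centre of grip on the stud's axis, 25 mm above the plate, 155 mm above the table, 11 mm below the bar's top; x runs along the bar, z up.
- nut_across_grip (a point): Brass-coloured thumb nut diagonally opposite the red one, at (+68, -68) mm in the speaker's x, y; tightened second. Same size and point as the red nut. All nuts: light steady friction (0.08 N m), stays where left, keeps its height.
- nut_side1_grip (a point): Brass-coloured thumb nut at (+68, +68) mm in the speaker's x, y. Same size and point as the red nut. All nuts: loose, the bar starts 3 to 23 degrees clockwise (from above) of the speaker's x axis; 67 to 87 degrees more clockwise bring it to a hard stop, straight along the speaker's y, where it is tight (within 15 degrees will do).
- nut_side2_grip (a point): Brass-coloured thumb nut at (-68, -68) mm in the speaker's x, y. Same size, point and behaviour as the other nuts. A fifth, loose brass nut on the table is a spare and not part of the job.
- speaker: Grey loudspeaker cabinet lying on its back, woofer up, fixed to the bench: 250 mm (its x, the long side) by 210 mm (its y) by 120 mm high. Origin at the centre of its underside, on the table; z up. It may be turned any way round. The woofer's dark frame plate, 172 mm square, lies on its upper face, top 130 mm above the table; a black port slot lies near its -x end.

How it is judged:
On the way, in this order (a step that is already met when the one before it is completed fails the run):
1. the red nut is tight while the other three are still loose (angle between the x axis of nut_red_grip and the x axis of speaker, either way round above 1.3 rad and angle between the x axis of each of nut_across_grip, nut_side1_grip, nut_side2_grip and the x axis of speaker, either way round below 0.75 rad), for 0.2 s.
2. the nut diagonally opposite is tight too while the last two are still loose (angle between the x axis of each of nut_red_grip, nut_across_grip and the x axis of speaker, either way round above 1.3 rad and angle between the x axis of each of nut_side1_grip, nut_side2_grip and the x axis of speaker, either way round below 0.75 rad), for 0.2 s.
3. one of the last two nuts is tight while the other is still loose (angle between the x axis of each of nut_red_grip, nut_across_grip and the x axis of speaker, either way round above 1.3 rad and ((angle between the x axis of nut_side1_grip and the x axis of speaker, either way round above 1.3 rad and angle between the x axis of nut_side2_grip and the x axis of speaker, either way round below 0.75 rad) or (angle between the x axis of nut_side2_grip and the x axis of speaker, either way round above 1.3 rad and angle between the x axis of nut_side1_grip and the x axis of speaker, either way round below 0.75 rad))), for 0.2 s.
At the end, for the whole second after the job is handed in: All four nuts' bars lie within 15 degrees of straight across the cabinet's long axis (angle between the x axis of each of nut_red_grip, nut_across_grip, nut_side1_grip, nut_side2_grip and the x axis of speaker, either way round above 1.3 rad); the robot touches nothing.
It also fails if it takes over 72 s, if anything falls off the work surface, if the arm or the gripper's body presses on something with over 40 N, if the wrist force passes 120 N, or if a joint passes its speed limit or range.

ROBOT

A 6-joint arm with a two-finger parallel gripper is mounted at the origin on the work surface. World frame = base frame: x ahead of the robot, y to its left, z up, the work surface at z = 0. Lengths are in m, angles in rad, forces in N, time in s.
With the tool pointing down it reaches from about 0.375 to 0.975 m from the base axis. Payload 3.8 kg.
Tool frame: the origin (TCP) lies at the very end of the fingers, on their centre line; the grasp point (between the pads) lies 19 mm behind it; z points along the fingers, y is the direction in which the jaws open and shut (so a half turn about z gives the same grasp; the last joint's range is limited). The gripper opens to 85 mm and grips with 20 to 120 N. Pads are 22 mm wide; open, the fingers measure 114 mm over their backs; the gripper's body (76 mm by 85 mm) begins 54 mm behind the grasp point. The pads swing forward as they close: fully open they stand 13 mm farther back than shut.
Start: joints at [-1.192, 0.264, 1.604, -0, 1.274, -0.037], TCP at [0.273, -0.617, 0.231] pointing down, gripper open.
Joint ranges: [-2.63, 2.63], [-0.94, 2.18], [0.31, 2.57], [-1.31, 4.45], [0, 2.66], [-2.55, 2.55]. Speed limits (rad/s): [2.57, 2.57, 3.14, 3.14, 3.14, 3.14].

INTERFACE

Orientations are given as a rotation vector (axis times angle).
In Python, from workcell import read_state, read_camera, camera_info, finish_job gives the robot as it stands. The module is installed in compiled form; this text tells all that it offers.
- The arm moves only by the tool play_rows, never from a script. Its argument "motion" is a list of rows, each a list of 5 numbers: the shift along the tool's x, y, z in units of 1000 mm (1.0 is 1000 mm), then the turn about the tool's z in units of 2 pi rad (1.0 is 2 pi rad), then the finger opening in mm, from 0 to 85.4. A call has 1 to 5 rows; each row shifts and turns the commanded pose from where the row before left it, along the tool's axes as they then stand; what a row does not reach is not made up. A row lasts 1/8 s, in which the tool goes at most 62.5 mm and 10.7 degrees, less where a joint would pass 70% of its speed; a pose out of reach is approached as far as the arm can. A call with a number of a shift or a turn outside -1 to 1 is refused whole. A call with a gripper value outside its range is refused whole. The fingers move at their own pace and stop on an object; "squeeze" is the grip in N (left out, the last holds). Time passes only in rows, so rows that do not move let the fingers close. It gives the time, the measured TCP pose, the force and the opening at its end, in the units of the state.
- read_state(): the state, without advancing time (a new reading comes with each control period).
- read_camera(name): name is "side" or "top" or "wrist"; returns the picture (400x640x3 uint8, red, green, blue); there is no depth.
- camera_info(name): a dict with "intrinsics" (3x3 intrinsics, pixels), "dist_coeffs" ([k1, k2, p1, p2, k3] as OpenCV has them; the pictures are not rectified), "pose" (4x4, takes a point from camera to world coordinates). Camera axes: x right, y down, z forward; pixel columns grow to the right and rows downward; lengths in m; the calibration is good to about 2 mm. A picture is of the moment at which its call begins: read the wrist's pose just before it. camera_info takes no time and is no camera call; for the wrist camera it gives the pose at the moment of the call.
- finish_job(): hands the job in, once; it reports no verdict.
The state is a dict: "time": time; "q": joint angles; "joint_vel": joint speeds; "joint_torque": joint torques, N m; "tool_pos": TCP position; "tcp_rot": TCP orientation; "wrist_force": force on the tool from outside, world axes, zero at the start; "torque": the same for the moment, N m; "width": opening from 0.0 (shut) to 1.0 (fully open).
Only numpy, scipy, OpenCV 4.12 (cv2) and the standard library are available. Lean on these libraries where they do the work, as an engineer would, in place of code of your own. Each camera call takes 0.05 s, during which the arm holds its last target. There are 200 camera calls.

## Working session

There is one attempt and no reset: what is moved stays moved. The work goes in short steps, Python scripts to look and compute and a tool call to move; the robot and the scene stay as the last step left them, time stands still between calls to the robot, and variables do not carry over. Pictures are saved under pics/ and viewed, about 8 in all and at most 12, crops included, and the job is handed in when it is done.

Besides the shell and the picture viewer there is one more tool, called after ">>>" as a command line: name --pt "numbers of a row" for each row, then --argument value for the rest. play_rows: Moves the arm, as the interface text tells. Shifts and turns lie within -1 to 1; 1 stands for 1000 mm of shift or 2 pi rad of turn. Its arguments: {"type":"object","properties":{"motion":{"type":"array","items":{"type":"array","items":{"type":"number"}}},"squeeze":{"type":"number"}},"required":["motion"]}

```bash
mkdir -p pics; python3 - <<'E'
from workcell import *
import cv2,numpy as np
for n in("top","side"):
    i=read_camera(n); np.save(n+".npy",i); cv2.imwrite(f"pics/{n}1.png",i[:,:,::-1]); c=camera_info(n); print(n,c["intrinsics"],c["dist_coeffs"],c["pose"])
s=read_state();print(s)
E
```

```text
top [[471.09978952   0.         314.97641087]
 [  0.         471.09978952 199.86721947]
 [  0.           0.           1.        ]] [-0.06737232  0.          0.          0.          0.        ] [[-0.02017154 -0.99703773  0.07422184  0.51308486]
 [-0.999645    0.02140529  0.01586468  0.02692182]
 [-0.01740643 -0.07387547 -0.99711556  0.78538243]
 [ 0.          0.          0.          1.        ]]
side [[362.14669171   0.         320.87302005]
 [  0.         362.14669171 200.4980988 ]
 [  0.           0.           1.        ]] [-0.07983143  0.          0.          0.          0.        ] [[-0.92670035 -0.23049831  0.29681136  0.38687431]
 [-0.37546545  0.60125899 -0.70534625  0.46681745]
 [-0.01587938 -0.76508703 -0.64373107  0.53715711]
 [ 0.          0.          0.          1.        ]]
{'time': 0.1, 'q': array([-1.19193160e+00,  2.64667935e-01,  1.60525782e+00,  9.69144448e-06,
        1.27374245e+00, -3.69346212e-02]), 'joint_vel': array([ 1.62377633e-04, -4.15642849e-04, -1.99864358e-03, -1.48078024e-05,
       -7.71216871e-04, -6.13961766e-04]), 'joint_torque': array([ 5.03392221e-04, -5.16706502e+01, -3.68589342e+01, -9.32055627e-05,
        6.28494963e-03, -7.96155291e-06]), 'tool_pos': array([ 0.27237368, -0.61685893,  0.23008221]), 'tcp_rot': array([-3.07194154e+00, -6.48014380e-01,  5.39988963e-04]), 'wrist_force': array([ 0.16020401,  0.04292684, -0.62765452]), 'torque': array([ 0.04038625, -0.00477018, -0.01725772]), 'width': 0.9983829763696551}
```

View pics/top1.png

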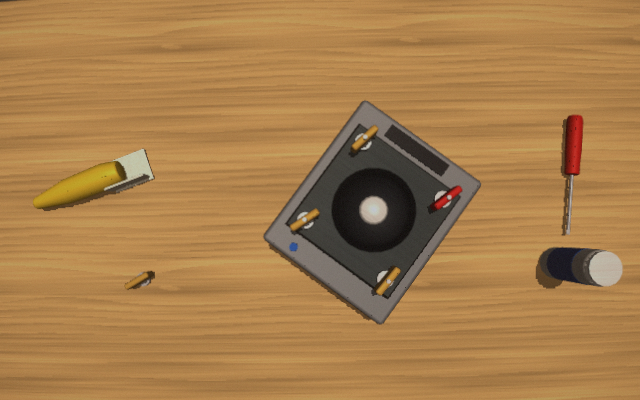

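```bash
cat > h.py <<'E'
import numpy as np,cv2
from scipy.spatial.transform import Rotation as R
from workcell import *
def ray(c,px,z):
    u=cv2.undistortPoints(np.array(px,float).reshape(-1,1,2),np.array(c["intrinsics"]),np.array(c["dist_coeffs"])).reshape(-1,2)
    P=np.array(c["pose"]);d=np.c_[u,np.ones(len(u))]@P[:3,:3].T
    return (P[:3,3]+d*((z-P[2,3])/d[:,2])[:,None])[:,:2]
def masks(im):
    h=cv2.cvtColor(im,cv2.COLOR_RGB2HSV);H,S,V=cv2.split(h)
    red=((H<6)|(H>174))&(S>150)&(V>60)
    br=(H>=10)&(H<28)&(S>110)&(V>70)
    return red.astype(np.uint8),br.astype(np.uint8)
E
python3 - <<'E'
from h import *
im=np.load("top.npy");c=camera_info("top")
cor=ray(c,[(365,101),(480,184),(381,323),(265,238)],.12);print("corners",cor,cor.mean(0))
for n,m in zip("rb",masks(im)):
    k,l,s,ce=cv2.connectedComponentsWithStats(m)
    for i in range(1,k):
        x,y=ce[i]
        if 40<s[i,4]<600 and 265<x<480 and 101<y<323:
            ys,xs=np.nonzero(l==i); pts=ray(c,np.c_[xs,ys],.158)
            w,v=np.linalg.eigh(np.cov(pts.T)); d=v[:,1]
            print(n,s[i],ce[i].round(1),pts.mean(0).round(4),"ang",np.degrees(np.arctan2(d[1],d[0]))%180)
s=read_state();print(R.from_rotvec(s["tcp_rot"]).as_matrix().round(3))
cv2.imwrite("pics/crop.png",cv2.resize(im[95:330,255:490,::-1],None,fx=2.5,fy=2.5,interpolation=cv2.INTER_CUBIC))
E
```

```text
corners [[ 0.70395849 -0.03748558]
 [ 0.58021399 -0.19782739]
 [ 0.3885008  -0.0510766 ]
 [ 0.51013609  0.10917572]] [ 0.54570234 -0.04430346]
r [434 186  28  24 223] [447.3 197. ] [ 0.5599 -0.1401] ang 126.75933791819011
b [351 125  27  25 217] [364.5 137.4] [ 0.6429 -0.0316] ang 131.3447190587806
b [289 208  31  23 228] [304.2 219.4] [0.534  0.0518] ang 122.48734612857149
b [376 267  25  28 234] [388.  280.6] [ 0.4509 -0.0574] ang 138.8627838943742
[[ 0.915  0.404 -0.001]
 [ 0.404 -0.915  0.002]
 [ 0.    -0.002 -1.   ]]
```

View pics/crop.png

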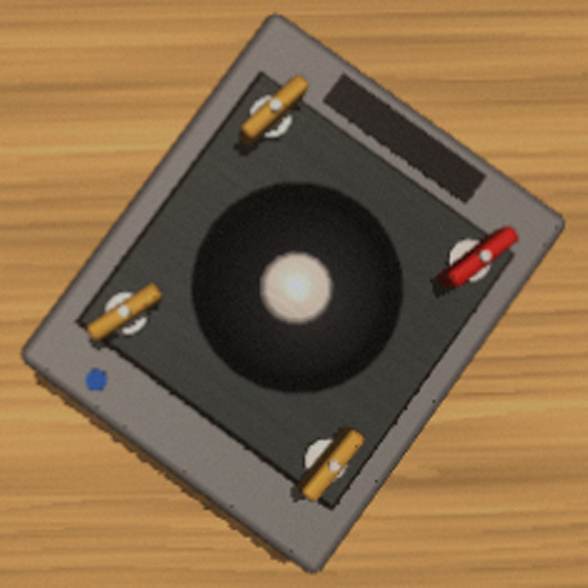

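>>> play_rows --pt "0 0 -0.05 0 60" --pt "0 0 -0.05 0 60" --pt "0.045 -0.032 0 0 60" --pt "0.045 -0.032 0 0 60" --pt "0.045 -0.032 0 0 60" --squeeze 40

```text
time: 0.72
tool_pos: [0.3578, -0.4736, 0.3308]
tcp_rot: [-3.074, -0.647, 0.0]
wrist_force: [0.1, 0.7, 0.1]
width: 0.702
```

>>> play_rows --pt "0.046 -0.032 0 0 60" --pt "0.046 -0.032 0 0 60" --pt "0.046 -0.032 0 0 60" --pt "0.046 -0.032 0 0 60" --pt "0.046 -0.032 0 0 60"

```text
time: 1.35
tool_pos: [0.5036, -0.2341, 0.3308]
tcp_rot: [-3.074, -0.648, 0.001]
wrist_force: [0.2, -0.5, 0.2]
width: 0.704
```

>>> play_rows --pt "0.046 -0.032 0 0 60" --pt "0.046 -0.032 0 0 60" --pt "0 0 0 -0.029 60" --pt "0 0 0 -0.029 60" --pt "0 0 0 -0.029 60"

```text
time: 1.98
tool_pos: [0.5612, -0.1396, 0.3305]
tcp_rot: [-2.779, -1.463, 0.002]
wrist_force: [-1.1, 0.3, 0.7]
width: 0.703
```

>>> play_rows --pt "0 0 0 -0.029 60" --pt "0 0 0 -0.029 60" --pt "0 0 0 -0.029 60" --pt "0 0 0 -0.029 60" --pt "0 0 0 -0.029 60"

```text
time: 2.6
tool_pos: [0.5611, -0.1401, 0.3306]
tcp_rot: [-1.853, -2.536, 0.001]
wrist_force: [-0.4, -0.4, 0.7]
width: 0.701
```

>>> play_rows --pt "0 0 0 -0.029 60" --pt "0 0 0 -0.025 60" --pt "0 0 0.03 0 60" --pt "0 0 0.03 0 60" --pt "0 0 0 0 60"

```text
time: 3.22
tool_pos: [0.5592, -0.1395, 0.2677]
tcp_rot: [-1.404, -2.803, 0.002]
wrist_force: [0.0, -0.9, -1.0]
width: 0.702
```

```bash
cat >> h.py <<'E'
C0=np.array([.5466,-.0443]);a0=np.radians(142.7)
def tool():
    s=read_state();M=R.from_rotvec(s["tcp_rot"]).as_matrix()
    return s,M
def go(xy,yawdeg):
    s,M=tool();d=np.r_[np.array(xy)-s["tool_pos"][:2],0]@M
    yaw=np.degrees(np.arctan2(M[1,0],M[0,0]))
    t=(yaw-yawdeg+90)%180-90
    print("t",s["time"],"pos",s["tool_pos"].round(4),"yaw",round(yaw,1),"shift tool mm",(d*1000).round(1),"turn cw deg",round(t,1),"units",round(t/360,4),"q6",s["q"][5].round(2))
E
python3 - <<'E'
from h import *
go((.5595,-.1397),126.8)
c=camera_info("wrist");im=read_camera("wrist");cv2.imwrite("pics/w1.png",im[:,:,::-1])
print(c["pose"])
for m in masks(im):
    k,l,s,ce=cv2.connectedComponentsWithStats(m)
    for i in range(1,k):
        if s[i,4]>300:
            ys,xs=np.nonzero(l==i);pts=ray(c,np.c_[xs,ys],.160);w,v=np.linalg.eigh(np.cov(pts.T));d=v[:,1]
            print(s[i],pts.mean(0).round(4),np.degrees(np.arctan2(d[1],d[0]))%180)
E
```

```text
t 3.225 pos [ 0.5592 -0.1395  0.2677] yaw 126.8 shift tool mm [-0.3  0.1 -0. ] turn cw deg -0.0 units -0.0001 q6 -0.93
[[ 0.80062799  0.56855323  0.18905568  0.51020666]
 [ 0.59914594 -0.75741347 -0.25951682 -0.07235921]
 [-0.00435581  0.32104837 -0.94705278  0.41235288]
 [ 0.          0.          0.          1.        ]]
[313 165  13  62 671] [ 0.5581 -0.1365] 126.53284003112562
[ 241  320   53   49 1042] [ 0.6065 -0.2782] 170.23793976450105
[     0      0    640    400 147972] [ 0.5395 -0.1556] 38.86304808713868
[252   0  28  46 699] [ 0.4601 -0.0627] 138.83614298411678
[ 479  118   33   63 1429] [ 0.6394 -0.0302] 137.51976160420762
[161 384  31  16 351] [ 0.5699 -0.3746] 53.89162009924179
```

View pics/w1.png

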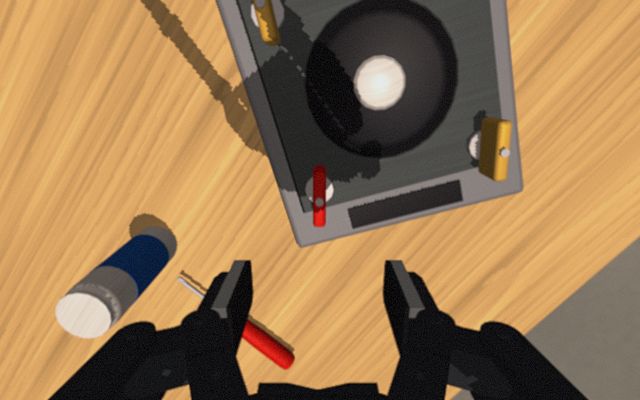

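>>> play_rows --pt "0 0 0.05 0 60" --pt "0 0 0.05 0 50" --pt "0 0 0.018 0 40" --pt "0 0 0.009 0 40" --pt "0 0 0 0 40"

```text
time: 3.9
tool_pos: [0.5626, -0.1405, 0.1457]
tcp_rot: [1.406, 2.807, 0.001]
wrist_force: [0.5, -0.2, 0.2]
width: 0.466
```

>>> play_rows --pt "0 0 0 0 4" --pt "0 0 0 0 4" --pt "0 0 0 0 4" --pt "0 0 0 0 4" --pt "0 0 0 0 4" --squeeze 40

```text
time: 4.53
tool_pos: [0.5615, -0.1415, 0.1465]
tcp_rot: [1.406, 2.807, -0.003]
wrist_force: [-4.6, -3.4, 5.6]
width: 0.105
```

>>> play_rows --pt "0 0 0 0 40" --pt "0 0 0 0 40" --pt "0 0 0 0 40"

```text
time: 4.9
tool_pos: [0.5616, -0.14, 0.1444]
tcp_rot: [1.407, 2.809, 0.0]
wrist_force: [-0.4, 0.1, -0.9]
width: 0.469
```

```bash
python3 - <<'E'
from h import *
go((.5595,-.1397),126.8)
c=camera_info("wrist");im=read_camera("wrist");cv2.imwrite("pics/w2.png",im[:,:,::-1])
go((.5595,-.1397),126.8)
E
```

```text
t 4.9 pos [ 0.5616 -0.14    0.1444] yaw 126.8 shift tool mm [ 1.5 -1.5 -0. ] turn cw deg -0.0 units -0.0 q6 -0.93
t 4.95 pos [ 0.5615 -0.14    0.1443] yaw 126.8 shift tool mm [ 1.5 -1.4 -0. ] turn cw deg -0.0 units -0.0 q6 -0.93
```

View pics/w2.png

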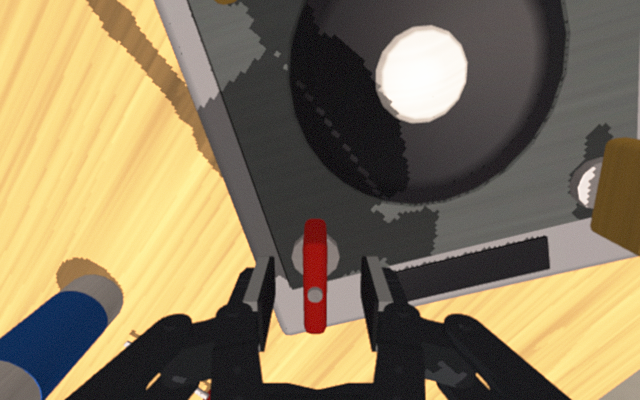

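>>> play_rows --pt "0.001 -0.001 0.004 0 40" --pt "0 0 0 0 4" --pt "0 0 0 0 4" --pt "0 0 0 0 4" --pt "0 0 0 0 4" --squeeze 40

```text
time: 5.58
tool_pos: [0.5599, -0.1398, 0.1401]
tcp_rot: [-1.407, -2.809, -0.0]
wrist_force: [-0.4, 0.5, -1.6]
width: 0.11
```

>>> play_rows --pt "0 0 0 0.025 4" --pt "0 0 0 0.025 4" --pt "0 0 0 0.025 4" --pt "0 0 0 0.025 4"

```text
time: 6.08
tool_pos: [0.559, -0.14, 0.14]
tcp_rot: [-2.211, -2.23, 0.003]
wrist_force: [-3.5, -0.1, 1.1]
width: 0.109
```

>>> play_rows --pt "0 0 0 0.025 4" --pt "0 0 0 0.025 4" --pt "0 0 0 0.025 4" --pt "0 0 0 0.024 4" --pt "0 0 0 0.003 4"

```text
time: 6.7
tool_pos: [0.5582, -0.1397, 0.14]
tcp_rot: [-2.797, -1.425, 0.005]
wrist_force: [-5.3, 1.1, 2.4]
width: 0.108
```

```bash
python3 - <<'E'
from h import *
s,_=tool();print(s["wrist_force"].round(1),s["torque"].round(2))
go((.5595,-.1397),52.7)
E
```

```text
[-5.3  1.1  2.4] [0.14 0.76 0.13]
t 6.7 pos [ 0.5582 -0.1397  0.14  ] yaw 54.0 shift tool mm [ 0.8  1.  -0. ] turn cw deg 1.3 units 0.0036 q6 0.34
```

>>> play_rows --pt "0 0 0 0 4" --pt "0 0 0 0 40" --pt "0 0 0 0 40" --pt "0 0 -0.04 0 40" --pt "0 0 -0.04 0 40"

```text
time: 7.32
tool_pos: [0.5599, -0.1399, 0.2207]
tcp_rot: [-2.798, -1.428, 0.001]
wrist_force: [0.1, 0.4, 0.1]
width: 0.473
```

>>> play_rows --pt "0 0 -0.03 0 40" --pt "0.035 -0.033 0 0 40" --pt "0.035 -0.033 0 0 40" --pt "0.035 -0.033 0 0 40" --pt "0.035 -0.033 0 0 40"

```text
time: 7.95
tool_pos: [0.5355, 0.0522, 0.2508]
tcp_rot: [2.798, 1.427, 0.002]
wrist_force: [1.0, 0.4, -0.2]
width: 0.469
```

>>> play_rows --pt "0 0 0 -0.027 40" --pt "0 0 0 -0.027 40" --pt "0 0 0 -0.027 40" --pt "0 0 0 -0.027 40" --pt "0 0 0 -0.027 40"

```text
time: 8.57
tool_pos: [0.5357, 0.0509, 0.2506]
tcp_rot: [1.955, 2.458, 0.001]
wrist_force: [-0.4, 0.1, -0.0]
width: 0.469
```

>>> play_rows --pt "0 0 0 -0.027 40" --pt "0 0 0 -0.027 40" --pt "0 0 0.02 0 40" --pt "0 0 0.02 0 40" --pt "0 0 0 0 40"

```text
time: 9.2
tool_pos: [0.533, 0.0508, 0.2066]
tcp_rot: [-1.52, -2.743, 0.005]
wrist_force: [-0.5, -0.5, 0.4]
width: 0.468
```

```bash
cat > look.py <<'E'
from h import *
import sys
x,y,a=map(float,sys.argv[1:4]);go((x,y),a)
for n in("wrist","top")[:int(sys.argv[5])]:cv2.imwrite(f"pics/{sys.argv[4]}{n}.png",read_camera(n)[:,:,::-1])
E
python3 look.py .5337 .0511 122.5 b 2
```

```text
t 9.2 pos [0.533  0.0508 0.2066] yaw 122.0 shift tool mm [-0.1  0.8 -0. ] turn cw deg -0.5 units -0.0013 q6 -0.51
```

View pics/bwrist.png

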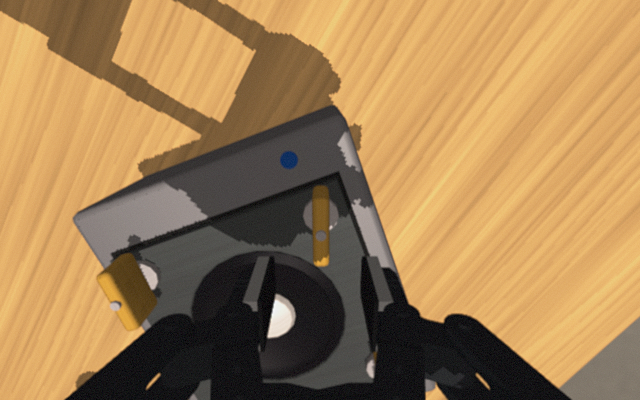

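>>> play_rows --pt "0 0 0.03 0 40" --pt "0 0 0.025 0 40" --pt "0 0 0.01 0 40" --pt "0 0 0 0 40" --pt "0 0 0 0 40"

```text
time: 9.93
tool_pos: [0.5364, 0.0509, 0.1467]
tcp_rot: [1.52, 2.747, 0.002]
wrist_force: [-0.1, 0.2, 0.1]
width: 0.464
```

```bash
python3 look.py .5337 .0511 122.5 c 2; python3 -c "
import cv2
a=cv2.imread('pics/ctop.png');cv2.imwrite('pics/c2.png',cv2.resize(a[80:340,240:500],None,fx=2.2,fy=2.2))"
```

```text
t 9.925 pos [0.5364 0.0509 0.1467] yaw 122.1 shift tool mm [ 1.6 -2.2 -0. ] turn cw deg -0.4 units -0.0011 q6 -0.51
```

View pics/c2.png

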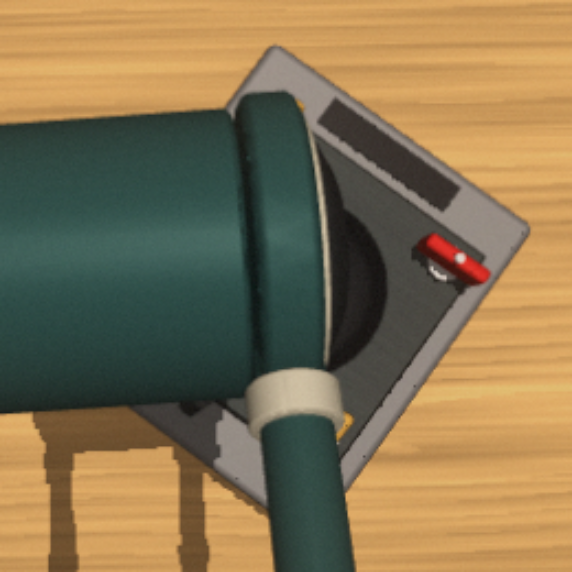

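The red nut's bar (crop 458,258) now lies parallel to the port slot, so it is tight. Next I grip the second nut.

>>> play_rows --pt "0.0015 -0.002 0.006 0 40" --pt "0 0 0 0 4" --pt "0 0 0 0 4" --pt "0 0 0 0 4" --pt "0 0 0 0 4"

```text
time: 10.65
tool_pos: [0.5337, 0.0518, 0.1393]
tcp_rot: [1.52, 2.748, 0.003]
wrist_force: [3.4, 3.0, -3.6]
width: 0.111
```

>>> play_rows --pt "0 0 0 0.024 4" --pt "0 0 0 0.024 4" --pt "0 0 0 0.024 4" --pt "0 0 0 0.024 4"

```text
time: 11.15
tool_pos: [0.5335, 0.0518, 0.1393]
tcp_rot: [2.274, 2.168, 0.003]
wrist_force: [2.7, 2.7, -2.8]
width: 0.108
```

>>> play_rows --pt "0 0 0 0.024 4" --pt "0 0 0 0.024 4" --pt "0 0 0 0.024 4" --pt "0 0 0 0.022 4" --pt "0 0 0 0 4"

```text
time: 11.78
tool_pos: [0.5334, 0.0519, 0.1393]
tcp_rot: [-2.801, -1.42, -0.003]
wrist_force: [2.8, 4.8, -3.1]
width: 0.109
```

```bash
python3 look.py .5337 .0511 52.7 d 0; python3 -c "
from h import *
print(read_state()['torque'])"
```

```text
t 11.775 pos [0.5334 0.0519 0.1393] yaw 53.8 shift tool mm [-0.5  0.7 -0. ] turn cw deg 1.1 units 0.0029 q6 0.68
[ 0.71454369 -0.35966285 -0.05693936]
```

>>> play_rows --pt "0 0 0 0 40" --pt "0 0 0 0 40" --pt "0 0 -0.04 0 40" --pt "0 0 -0.04 0 40" --pt "0 0 -0.02 0 40"

```text
time: 12.4
tool_pos: [0.5339, 0.0508, 0.242]
tcp_rot: [2.801, 1.419, 0.005]
wrist_force: [-0.7, 0.2, -1.1]
width: 0.465
```

>>> play_rows --pt "-0.034 -0.0005 0 0 40" --pt "-0.034 -0.0005 0 0 40" --pt "-0.034 -0.0005 0 0 40" --pt "-0.034 -0.0005 0 0 40" --pt "0 0 0 -0.027 40"

```text
time: 13.02
tool_pos: [0.4488, -0.0589, 0.2385]
tcp_rot: [-2.67, -1.654, 0.003]
wrist_force: [0.5, 0.6, 0.4]
width: 0.465
```

>>> play_rows --pt "0 0 0 -0.026 40" --pt "0 0 0 -0.026 40" --pt "0 0 0 -0.026 40" --pt "0 0 0 -0.026 40" --pt "0 0 0 -0.026 40"

```text
time: 13.65
tool_pos: [0.45, -0.0574, 0.2385]
tcp_rot: [-1.789, -2.581, 0.002]
wrist_force: [-1.3, 0.2, 0.2]
width: 0.468
```

>>> play_rows --pt "0 0 0 -0.026 40" --pt "0 0 0 -0.026 40" --pt "0 0 0 -0.026 40" --pt "0 0 0.02 0 40" --pt "0 0 0 0 40"

```text
time: 14.28
tool_pos: [0.4488, -0.0572, 0.2171]
tcp_rot: [-1.116, -2.932, 0.002]
wrist_force: [0.0, 0.4, 0.4]
width: 0.466
```

```bash
python3 look.py .4513 -.0572 138.9 e 1
```

```text
t 14.275 pos [ 0.4488 -0.0572  0.2171] yaw 138.3 shift tool mm [-1.8  1.6 -0. ] turn cw deg -0.6 units -0.0016 q6 -1.02
```

View pics/ewrist.png

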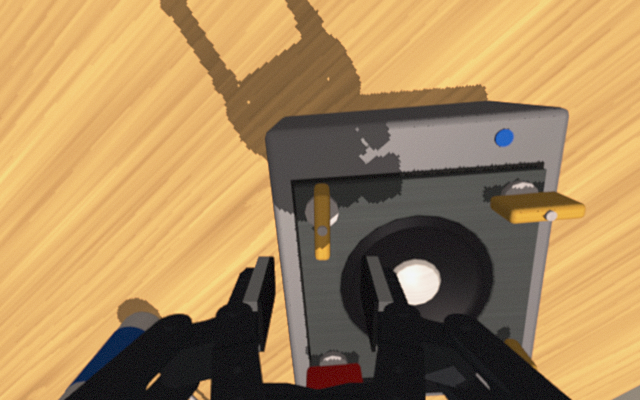

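The second nut's bar (540,207) lies across the cabinet, and the third nut's bar (322,220) is lined up between the fingers.

>>> play_rows --pt "-0.0018 0.0016 0.035 0 40" --pt "0 0 0.03 0 40" --pt "0 0 0.011 0 40" --pt "0 0 0 0 40" --pt "0 0 0 0 40"

```text
time: 14.95
tool_pos: [0.4543, -0.0576, 0.1448]
tcp_rot: [1.117, 2.934, 0.001]
wrist_force: [0.1, -1.2, 0.0]
width: 0.468
```

```bash
python3 look.py .4513 -.0572 138.9 f 0
```

```text
t 14.95 pos [ 0.4543 -0.0576  0.1448] yaw 138.3 shift tool mm [ 2.5 -1.7 -0. ] turn cw deg -0.6 units -0.0017 q6 -1.02
```

>>> play_rows --pt "0.0025 -0.0017 0.005 0 40" --pt "0 0 0 0 4" --pt "0 0 0 0 4" --pt "0 0 0 0 4" --pt "0 0 0 0 4"

```text
time: 15.58
tool_pos: [0.451, -0.0561, 0.1387]
tcp_rot: [1.118, 2.935, 0.004]
wrist_force: [2.0, 4.0, -0.8]
width: 0.106
```

>>> play_rows --pt "0 0 0 0.026 4" --pt "0 0 0 0.026 4" --pt "0 0 0 0.026 4" --pt "0 0 0 0.026 4" --pt "0 0 0 0.026 4"

```text
time: 16.2
tool_pos: [0.4509, -0.056, 0.1387]
tcp_rot: [-2.198, -2.244, -0.004]
wrist_force: [2.0, 4.9, -0.2]
width: 0.107
```

>>> play_rows --pt "0 0 0 0.026 4" --pt "0 0 0 0.026 4" --pt "0 0 0 0.026 4" --pt "0 0 0 0.026 4" --pt "0 0 0 0 4"

```text
time: 16.82
tool_pos: [0.4508, -0.0559, 0.1387]
tcp_rot: [-2.798, -1.426, -0.003]
wrist_force: [1.6, 5.4, 0.2]
width: 0.113
```

```bash
python3 look.py .6419 -.0314 52.7 f 0
```

```text
t 16.825 pos [ 0.4508 -0.0559  0.1387] yaw 54.0 shift tool mm [132.1 140.2   0.3] turn cw deg 1.3 units 0.0036 q6 0.45
```

>>> play_rows --pt "0 0 0 0 40" --pt "0 0 0 0 40" --pt "0 0 -0.04 0 40" --pt "0 0 -0.04 0 40" --pt "0 0 -0.02 0 40"

```text
time: 17.45
tool_pos: [0.4511, -0.0575, 0.2409]
tcp_rot: [2.796, 1.427, 0.004]
wrist_force: [0.1, 0.0, 1.1]
width: 0.472
```

>>> play_rows --pt "0.033 0.035 0 0 40" --pt "0.033 0.035 0 0 40" --pt "0.033 0.035 0 0 40" --pt "0.033 0.035 0 0 40" --pt "0 0 0 -0.027 40"

```text
time: 18.08
tool_pos: [0.6435, -0.0321, 0.2368]
tcp_rot: [-2.663, -1.667, 0.001]
wrist_force: [-1.1, 0.4, 0.3]
width: 0.467
```

>>> play_rows --pt "0 0 0 -0.027 40" --pt "0 0 0 -0.027 40" --pt "0 0 0 -0.027 40" --pt "0 0 0 -0.027 40" --pt "0 0 0 -0.027 40"

```text
time: 18.7
tool_pos: [0.6408, -0.0326, 0.2379]
tcp_rot: [-1.74, -2.615, 0.001]
wrist_force: [-0.2, -0.0, -0.0]
width: 0.467
```

>>> play_rows --pt "0 0 0 -0.027 40" --pt "0 0 0 -0.026 40" --pt "0 0 0.02 0 40" --pt "0 0 0 0 40"

```text
time: 19.2
tool_pos: [0.6389, -0.0323, 0.2148]
tcp_rot: [-1.293, -2.857, 0.003]
wrist_force: [0.3, 0.4, 0.2]
width: 0.465
```

```bash
python3 look.py .6419 -.0314 131.3 g 1
```

```text
t 19.2 pos [ 0.6389 -0.0323  0.2148] yaw 131.3 shift tool mm [-1.3  2.8 -0. ] turn cw deg 0.0 units 0.0 q6 -0.81
```

View pics/gwrist.png

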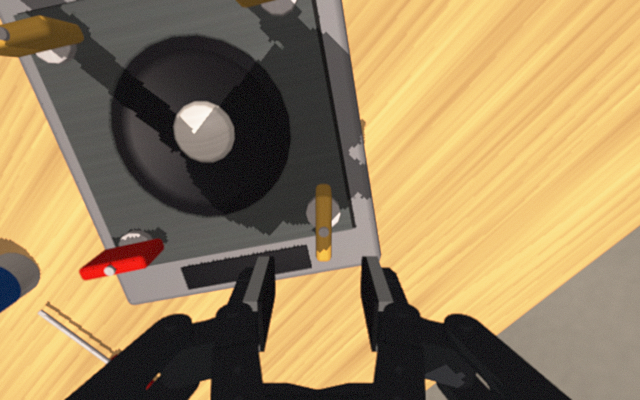

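Three bars lie across the cabinet: red at (122,260), and the two brass ones at (40,38) and (260,2). The last bar, at (323,220), stands between the fingers.

>>> play_rows --pt "0 0.0015 0.035 0 40" --pt "0 0 0.03 0 40" --pt "0 0 0.009 0 40" --pt "0 0 0 0 40" --pt "0 0 0 0 40"

```text
time: 19.88
tool_pos: [0.6433, -0.0314, 0.146]
tcp_rot: [1.291, 2.861, 0.001]
wrist_force: [-0.4, -0.9, 0.2]
width: 0.47
```

```bash
python3 look.py .6419 -.0314 131.3 f 0
```

```text
t 19.875 pos [ 0.6433 -0.0314  0.146 ] yaw 131.4 shift tool mm [ 0.9 -1.1 -0. ] turn cw deg 0.1 units 0.0004 q6 -0.81
```

>>> play_rows --pt "0.001 -0.001 0.006 0 40" --pt "0 0 0 0 4" --pt "0 0 0 0 4" --pt "0 0 0 0 4" --pt "0 0 0 0 4"

```text
time: 20.5
tool_pos: [0.6414, -0.0305, 0.1386]
tcp_rot: [1.291, 2.863, 0.002]
wrist_force: [3.9, 4.1, 0.4]
width: 0.105
```

>>> play_rows --pt "0 0 0 0.027 4" --pt "0 0 0 0.027 4" --pt "0 0 0 0.027 4" --pt "0 0 0 0.027 4"

```text
time: 21.0
tool_pos: [0.6415, -0.0304, 0.1387]
tcp_rot: [2.177, 2.265, 0.003]
wrist_force: [3.1, 4.0, -1.0]
width: 0.106
```

>>> play_rows --pt "0 0 0 0.027 4" --pt "0 0 0 0.027 4" --pt "0 0 0 0.027 4" --pt "0 0 0 0.027 4" --pt "0 0 0 0 4"

```text
time: 21.62
tool_pos: [0.6417, -0.0304, 0.1386]
tcp_rot: [-2.804, -1.417, -0.004]
wrist_force: [4.5, 3.8, -1.3]
width: 0.105
```

```bash
python3 look.py .6419 -.0314 52.7 f 0
```

```text
t 21.625 pos [ 0.6417 -0.0304  0.1386] yaw 53.6 shift tool mm [-0.7  0.8 -0. ] turn cw deg 0.9 units 0.0025 q6 0.55
```

>>> play_rows --pt "0 0 0 0 40" --pt "0 0 0 0 40" --pt "0 0 -0.04 0 40" --pt "0 0 -0.05 0 40" --pt "0 0 -0.05 0 40"

```text
time: 22.25
tool_pos: [0.6399, -0.0317, 0.2793]
tcp_rot: [-2.803, -1.419, 0.003]
wrist_force: [1.2, 0.3, -0.2]
width: 0.47
```

>>> play_rows --pt "-0.047 0.02 -0.01 0 40" --pt "-0.047 0.02 -0.01 0 40" --pt "-0.047 0.02 0 0 40" --pt "-0.047 0.02 0 0 40" --pt "-0.047 0.02 0 0 40"

```text
time: 22.88
tool_pos: [0.581, -0.2816, 0.2983]
tcp_rot: [2.803, 1.419, -0.001]
wrist_force: [1.9, 0.8, 0.6]
width: 0.471
```

>>> play_rows --pt "-0.047 0.02 0 0 40" --pt "-0.047 0.02 0 0 40" --pt "-0.047 0.02 0 0 40" --pt "0 0 0 0 40" --pt "0 0 0 0 40"

```text
time: 23.5
tool_pos: [0.5465, -0.4288, 0.2979]
tcp_rot: [-2.802, -1.417, 0.0]
wrist_force: [-0.8, 0.8, 0.1]
width: 0.468
```

```bash
python3 - <<'E'
from h import *
im=read_camera("top");c=camera_info("top")
for n,m in zip("rb",masks(im)):
    k,l,s,ce=cv2.connectedComponentsWithStats(m)
    for i in range(1,k):
        x,y=ce[i]
        if 40<s[i,4]<600 and 265<x<480 and 101<y<323:
            ys,xs=np.nonzero(l==i); pts=ray(c,np.c_[xs,ys],.158)
            w,v=np.linalg.eigh(np.cov(pts.T)); d=v[:,1]
            print(n,s[i,4],pts.mean(0).round(4),"rel to y_sp",(np.degrees(np.arctan2(d[1],d[0]))-52.7+90)%180-90)
cv2.imwrite("pics/end.png",im[:,:,::-1]);go((.5,-.4),52)
E
```

```text
r 223 [ 0.5597 -0.1403] rel to y_sp 0.9783009253135333
b 227 [ 0.6431 -0.0318] rel to y_sp 1.2153558684409802
b 223 [0.534  0.0517] rel to y_sp 1.2230142821341587
b 223 [ 0.4508 -0.057 ] rel to y_sp 0.9896767041240366
t 23.55 pos [ 0.5469 -0.4282  0.298 ] yaw 53.7 shift tool mm [ -5.1 -54.5   0. ] turn cw deg 1.7 units 0.0048 q6 -0.07
```

View pics/end.png

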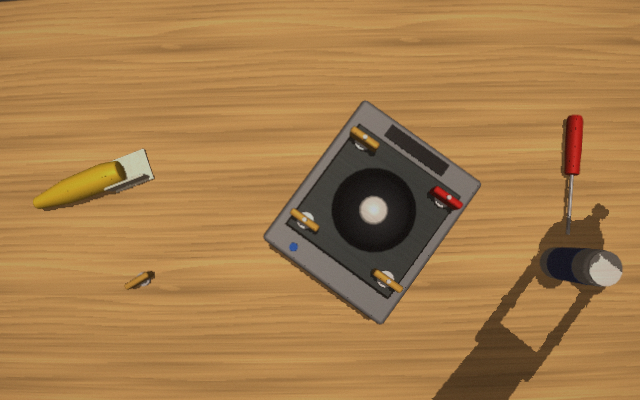

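All four bars lie across the cabinet, at (447,197), (304,219), (388,280) and (364,138), and the arm is clear of everything.

```bash
python3 -c "
from workcell import *
finish_job()"
```

```text
the job is handed in; nothing more can be done
```

I tightened all four nuts in cross order: red, the one diagonally opposite, side1 (+68, +68), then side2 (-68, -68). I let go of each one, moved the arm clear and handed the job in at about 23.5 s of the 72 s allowed.

- **Final angles:** the last top-camera check put all four bars within about 1.2° of straight across the cabinet's long direction (15° is allowed).
- **Forces:** the wrist force readings at the end of each move never went above about 8 N. At the end the gripper stood free at z ≈ 0.30 m.
- **Order:** I saw the red, opposite and side1 bars across the cabinet before gripping the last nut. I did not measure the angles of the still-loose nuts between steps.
- **What went off:** each descent stopped about 5–7 mm high and 2–3 mm off in x. I corrected this each time before turning. On the red nut the first grip was too high, so I opened and gripped again lower down; the nut was not turned in between.

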